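# Reset the breaker under the push-latch cover

## Task

A circuit breaker in the low bench box has tripped. Press the box's white cover in near its free edge and let go, so that its push latch pops it open; push the breaker's black plunger fully in; then press the cover down again until it latches and stays shut. Nothing needs to be gripped or lifted: press with the fingertips or the outside of the fingers, and leave the beaker, vial block, timer and tape roll beside the box where they are.

Things in the scene. Friction and masses are not known exactly. Their poses are not given: they have to be found in the camera images.
- box: Grey box fixed to the bench, 163 (x) x 132 (y) mm; origin under it on the bench, z up, +x to the hinge side. Compartment under the cover: x -78 to +45 mm, 112 mm wide inside, 4 mm walls with tops at z = 51, floor at z = 25. Rear block x +53 to +85 mm, top z = 69. A black latch unit 8 mm thick stands inside the front wall at y = +29 to +53 mm, top z = 47.
- cover (a joint): Angle of the white cover (rad): 0 latched shut and level, 1.35 popped open (stop), -0.085 pressed in to its stop. Push-push latch: from shut, pressed beyond -0.06 (8 mm at the free edge) and let go, it springs open in about 2 s; from open, pushed down past shut beyond -0.06 (it stops near -0.07) and let go, it rises to about 0 and stays. A shallower press changes nothing.
- cover_hinge (a point): On the cover's hinge line, mid-width: x = +50, y = 0, z = 66 mm in the box's frame; axis along the box's y. Turns with the cover: the cover (132 x 132 mm, plate 5 mm thick, 14 mm skirt under its front and side edges) runs from it along its -x, 6 to 132 mm; outer face at its z = +2.5 mm. The cover opens upward, away from the robot; its damped spring pushes 2 to 4 N at the free edge.
- cover_mark (a point): Press mark (two fine lines) on the cover's outer face, mid-width, 23 mm in from the free edge, 109 mm from the hinge line; moves with the cover, its z along the outward normal. When shut it is at x = -59, y = 0, z = 68.5 mm in the box's frame. When open the outer face looks away from the robot.
- plunger_top (a point): Centre of the top of the breaker's reset plunger: a black upright rod 18 mm in diameter in a steel collar 27 mm in diameter. The top is about 45 mm above the bench when tripped (9.5 mm above the collar), 37 mm when fully in (1.5 mm above the collar). It stands near the front of the compartment, reachable from above only with the cover open.
- plunger (a joint): How far the plunger is pushed in (m): 0 to 0.0015 tripped, 0.008 fully in (stop). It moves against about 2.5 N of friction and stays where it is left.
- beaker: Loose empty 46 mm wide, 60 mm tall beaker left of the box; origin under its centre. Leave alone.
- vial_block: Loose aluminium block with small vials, 48 x 112 x 38 mm, left of the box; origin under its centre. Leave alone.
- timer: Loose white bench timer, 31 x 64 x 58 mm, right of the box; origin under its centre. Leave alone.
- tape_roll: Loose black roll of tape, 64 x 62 x 19 mm, lying flat to the right of the box; origin under its centre. Leave alone.

How it is judged (in metres and radians):
On the way, in this order (a step that is already met when the one before it is completed fails the run):
1. the cover is pressed in below level (value of joint cover below -0.03 rad).
2. the cover has popped open (value of joint cover above 1.1 rad), for 0.2 s.
3. the plunger is pushed in while the cover is open (value of joint plunger above 0.006 m and value of joint cover above 0.5 rad), for 0.1 s.
4. the cover is pressed in below level again (value of joint cover below -0.03 rad).
At the end, for the whole second after the job is handed in: The cover is latched shut (within 0.05 rad of level, at rest, held by its latch alone), the plunger is in by more than 6 of its 8 mm, and the beaker, vial block, timer and tape roll are within 20 mm of where they stood (value of joint cover between -0.05 and 0.05 rad and velocity of joint cover below 0.05 rad/s and value of joint plunger above 0.006 m and distance of each of beaker, vial_block, timer, tape_roll from where it was at the start of the episode below 0.02 m); the robot touches nothing.
It fails at once if a bystander is lifted, carried or pushed away (distance of any of beaker, vial_block, timer, tape_roll from where it was at the start of the episode above 0.03 m).
It also fails if it takes over 67 s, if anything falls off the work surface, if the arm or the gripper's body presses on something with over 40 N, if the wrist force passes 120 N, or if a joint passes its speed limit or range.

## Robot

A 6-joint arm with a two-finger parallel gripper is mounted at the origin on a cart in front of the work surface, level with it; the furniture and walls round the work are solid. World frame = base frame: x ahead of the robot, y to its left, z up, the work surface at z = 0. Lengths are in mm, angles in rad, forces in N, time in s.
With the tool pointing down it reaches from about 350 to 775 mm from the base axis. Payload 7.3 kg.
Tool frame: the origin (TCP) lies on the front face of the gripper's body, between the roots of the fingers; the fingertips stand 66 mm ahead of it and the grasp point (between the pads) lies 47 mm ahead of it (bot.tip_extent is the distance from the TCP to the fingertips, in mm); z points along the fingers, y is the line along which they close (so a half turn about z gives the same grasp; the last joint's range is limited). The gripper opens to 92 mm and grips with 3 to 60 N. Pads are 19 mm wide; open, the fingers measure 130 mm over their backs; the gripper's body (75 mm by 190 mm) begins 47 mm behind the grasp point.
Start: joints at [1.03, 0.342, 1.524, -0, 1.275, -0.146], TCP at [201.912, 484.634, 292.241] pointing down, gripper open.
Joint ranges: [-2.53, 2.53], [-0.77, 2.02], [0.04, 2.7], [-1, 4.14], [0.28, 2.66], [-3.11, 3.11]. Speed limits (rad/s): [2.57, 2.57, 3.14, 3.14, 3.14, 3.14].

## Interface

Orientations are given as [roll, pitch, yaw] about the fixed x, y, z axes, in that order (R = Rz(yaw) Ry(pitch) Rx(roll)).
In Python, from plant import readout, viewer, order, bot gives the robot as it stands.
- The arm moves only by the shell command python3 -m creep 'ROWS'. ROWS is text: rows parted by semicolons, each of 7 numbers parted by spaces: the shift along the world's x, y, z in m, then the turn, a rotation vector about the world's x, y, z in rad, then the opening in per cent of the stroke, from 0 (shut) to 100 (fully open). A call has 1 to 8 rows; each row shifts and turns the commanded pose from where the row before left it; what a row does not reach is not made up. A row lasts 1/12 s, in which the tool goes at most 41.7 mm and 7.16 degrees, less where a joint would pass 70% of its speed; a pose out of reach is approached as far as the arm can. A call is refused whole if a number of a shift passes 0.0417 or a number of a turn 0.125, either way. A call with a gripper value outside its range is refused whole. The fingers move at their own pace and stop on an object; the grip force is fixed at half the most. Time passes only in rows, so rows that do not move let the fingers close. It gives the time, the measured TCP pose, the force, the opening and the grip force at its end, in the units of the state.
- readout.get_obs(): the state, without advancing time (a new reading comes with each control period).
- viewer.capture(name): name is "scene" or "top" or "wrist"; returns the picture (480x640x3 uint8, red, green, blue); there is no depth.
- viewer.camera_info(name): a dict with "fx", "fy", "cx", "cy" (pixels), "D" ([k1, k2, p1, p2, k3] as OpenCV has them; the pictures are not rectified), "origin" and "rotation" of the camera in the world. Camera axes: x right, y up, looking along -z (the intrinsics and any distortion apply to the point x, -y, -z); pixel columns grow to the right and rows downward; lengths in mm; the calibration is good to about 2 mm. A picture is of the moment at which its call begins: read the wrist's pose just before it. camera_info takes no time and is no camera call; for the wrist camera it gives the pose at the moment of the call.
- order.close_job(): hands the job in; it is judged then, once.
The state is a dict: "time": time; "joint_positions": joint angles; "dq": joint speeds; "tau": joint torques, N m; "tool_pos": TCP position; "tcp_rot": TCP orientation; "contact_force": force on the tool from outside, world axes, zero at the start; "moment": the same for the moment, N m; "grip_width": finger opening in mm; "finger_force": force on a finger pad.
Only numpy, scipy, OpenCV 4.12 (cv2) and the standard library are available. Lean on these libraries where they do the work, as an engineer would, in place of code of your own. Each camera call takes 0.05 s, during which the arm holds its last target. There are 200 camera calls.

## Working session

There is one attempt and no reset: what is moved stays moved. The work goes in short steps, Python scripts to look and compute and a shell command to move; the robot and the scene stay as the last step left them, time stands still between calls to the robot, and variables do not carry over. Pictures are saved under pics/ and viewed, at most 10 in all, crops included, and the job is handed in when it is done.

```bash
mkdir -p pics; ls
python3 - <<'E'
from plant import readout, viewer, order, bot
import cv2, numpy as np
print(readout.get_obs()); print(bot.tip_extent)
a=[]
for n in ("scene","top"):
    im=viewer.capture(n); cv2.imwrite(f"pics/{n}0.png",im[:,:,::-1]); print(n,viewer.camera_info(n))
E
```

```text
pics
{'time': 0.0, 'joint_positions': array([ 1.03005568e+00,  3.42755893e-01,  1.52499751e+00, -1.16859878e-05,
        1.27539404e+00, -1.45945837e-01]), 'dq': array([-1.48497252e-03,  6.46817605e-04,  3.92341727e-05, -8.02744796e-04,
       -1.56695589e-03, -9.19836362e-04]), 'tau': array([-3.25247474e-04, -4.31252003e+01, -2.44217402e+01,  7.16893421e-02,
        5.61510539e-02, -1.57065870e-04]), 'tool_pos': array([201.72641817, 484.37608181, 291.53447438]), 'tcp_rot': array([-3.14005276e+00, -2.15055177e-04,  2.74680109e+00]), 'contact_force': array([-0.26566269, -0.97490812,  0.30465651]), 'moment': array([0.03020216, 0.03748071, 0.00542056]), 'finger_force': 0.0, 'grip_width': 91.5264032568361}
65.5
scene {'fx': 447.9396444225053, 'fy': 447.9396444225053, 'cx': 320.89404587281405, 'cy': 235.35351782539118, 'D': array([-0.06998354,  0.        ,  0.        ,  0.        ,  0.        ]), 'origin': array([  66.03099423, -533.57205186,  521.39033472]), 'rotation': array([ 1.01963405,  0.02114097, -0.79267409])}
top {'fx': 502.7363856213705, 'fy': 502.7363856213705, 'cx': 316.31956066255077, 'cy': 240.75161687707325, 'D': array([-0.13125175,  0.        ,  0.        ,  0.        ,  0.        ]), 'origin': array([454.32910693,  -5.59122202, 912.98204458]), 'rotation': array([ 0.13182501,  0.02597365, -1.58383146])}
```

View pics/top0.png

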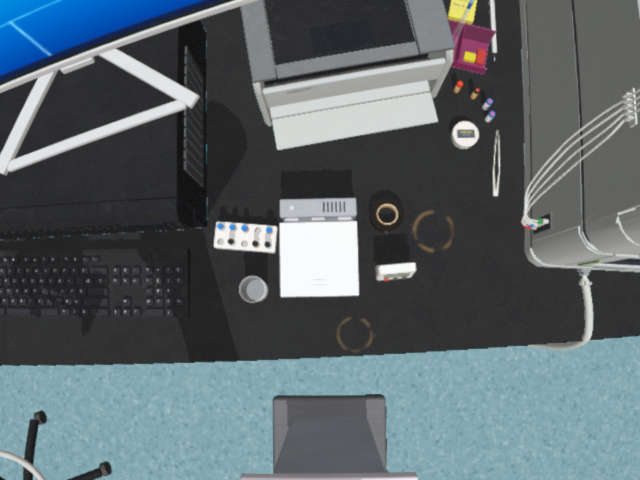

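View pics/scene0.png

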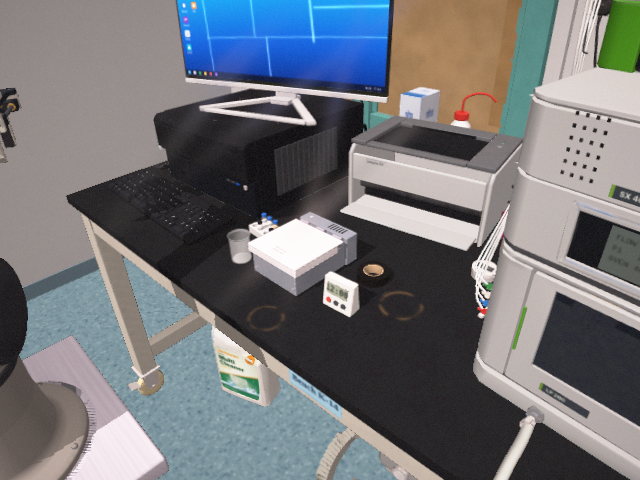

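The top view shows the white cover at about (280–358, 220–297), with the rear block above it. The beaker is at (253,289), vial block at (245,237), timer at (395,271) and tape roll at (386,213). The scene view agrees with this. Next I'll cast the cover's outline onto z = 68.5.

```bash
cat > h.py <<'E'
import numpy as np, cv2
from scipy.spatial.transform import Rotation as R
from plant import readout, viewer
def ray(ci,uv):
    K=np.array([[ci['fx'],0,ci['cx']],[0,ci['fy'],ci['cy']],[0,0,1]])
    n=cv2.undistortPoints(np.array(uv,float).reshape(-1,1,2),K,ci['D'])[:,0]
    d=np.c_[n[:,0],-n[:,1],-np.ones(len(n))]
    return np.array(ci['origin']),d@R.from_euler('xyz',ci['rotation']).as_matrix().T
def onz(ci,uv,z):
    o,d=ray(ci,uv); return o+d*((z-o[2])/d[:,2])[:,None]
E
python3 - <<'E'
from h import *
ci=viewer.camera_info('top')
im=cv2.imread('pics/top0.png')
m=(im.min(2)>215).astype(np.uint8)
n,l,s,c=cv2.connectedComponentsWithStats(m)
k=l[260,320]; print(s[k],c[k])
co=max(cv2.findContours((l==k).astype(np.uint8),0,1)[0],key=cv2.contourArea)
r=cv2.minAreaRect(co); b=cv2.boxPoints(r)
ap=cv2.approxPolyDP(co,5,True)[:,0]; print(r,b,ap)
w=onz(ci,b,68.5); print(w,w.mean(0))
w=onz(ci,ap,68.5); print(w)
# rear block top, and other objects rough
print(onz(ci,[[280,200],[355,198]],69))
print(onz(ci,[[253,289],[395,271],[386,213],[245,237],[410,110]],[40]))
E
python3 -c "
import cv2;a=cv2.imread('pics/top0.png')[180:310,200:440];cv2.imwrite('pics/crop1.png',cv2.resize(a,None,fx=3.3,fy=3.3,interpolation=2))"
```

```text
[ 280  221   79   76 5675] [318.70008811 258.57110132]
((318.690185546875, 258.6077575683594), (73.77693939208984, 77.1758804321289), 88.56790161132812) [[279.19235 222.69519]
 [356.34415 220.76642]
 [358.18802 294.52032]
 [281.03622 296.4491 ]] [[354 221]
 [280 223]
 [282 296]
 [358 294]]
[[598.76947625  77.9069658   68.5       ]
 [599.80792034 -53.70674935  68.5       ]
 [474.79650821 -53.93969402  68.5       ]
 [473.36137936  75.30728572  68.5       ]] [536.68382104  11.39195204  68.5       ]
[[599.47134339 -49.70785257  68.5       ]
 [598.2165457   76.52418259  68.5       ]
 [474.09389232  73.68091478  68.5       ]
 [475.66924479 -53.64415537  68.5       ]]
[[638.21464681  76.3788085   69.        ]
 [639.32046511 -52.35711191  69.        ]]
[[ 487.4659528   126.98267111   40.        ]
 [ 515.13363979 -120.48458367   40.        ]
 [ 617.7564199  -108.00390379   40.        ]
 [ 579.16131605  141.41379727   40.        ]
 [ 809.16122262 -159.20952248   40.        ]]
```

View pics/crop1.png

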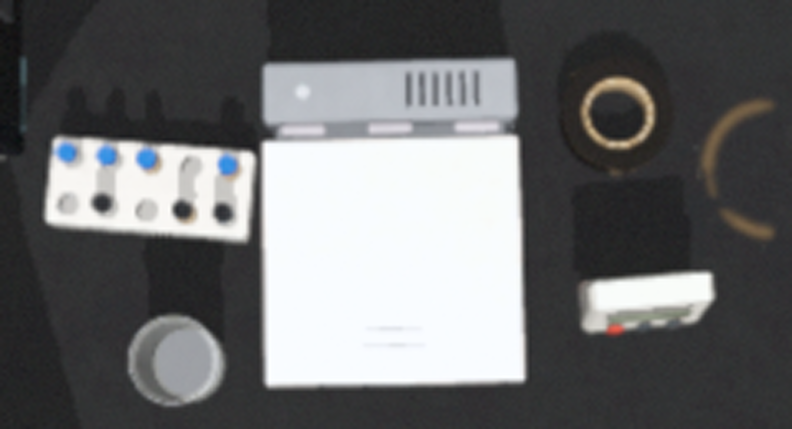

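The cover's two press lines are at crop (394,336). From the corner fit, the box origin is about (555.7, 11.6) with yaw about +0.01, which puts the mark near (497, 11). I'm moving above it with the gripper closed.

```bash
r="python3 -m creep"; python3 -m creep '0.0184 -0.0296 0 0 0 0.025 0;0.0184 -0.0296 0 0 0 0.025 0;0.0184 -0.0296 0 0 0 0.025 0;0.0184 -0.0296 0 0 0 0.025 0;0.0184 -0.0296 0 0 0 0.025 0;0.0184 -0.0296 0 0 0 0.025 0;0.0184 -0.0296 0 0 0 0.025 0;0.0184 -0.0296 0 0 0 0.025 0'
python3 -m creep '0.0184 -0.0296 0 0 0 0.025 0;0.0184 -0.0296 0 0 0 0.025 0;0.0184 -0.0296 0 0 0 0.025 0;0.0184 -0.0296 0 0 0 0.025 0;0.0184 -0.0296 0 0 0 0.025 0;0.0184 -0.0296 0 0 0 0.025 0;0.0184 -0.0296 0 0 0 0.025 0;0.0184 -0.0296 0 0 0 0.025 0'
python3 -m creep '0 0 -0.03 0 0 0 0;0 0 -0.03 0 0 0 0;0 0 -0.03 0 0 0 0;0 0 -0.02 0 0 0 0;0 0 0 0 0 0 0;0 0 0 0 0 0 0'
```

```text
time: 0.77
tool_pos: [349.5, 246.3, 292.1]
tcp_rot: [-3.142, -0.0, 2.948]
contact_force: [0.1, 0.7, -0.9]
grip_width: 43.0
finger_force: 0.0
time: 1.43
tool_pos: [496.8, 9.3, 292.0]
tcp_rot: [3.141, -0.001, -3.135]
contact_force: [0.3, 0.3, 0.5]
grip_width: 0.6
finger_force: 0.0
time: 1.93
tool_pos: [495.9, 11.0, 181.7]
tcp_rot: [3.141, -0.003, -3.136]
contact_force: [0.2, -0.0, 0.9]
grip_width: 0.7
finger_force: 0.0
```

```bash
python3 -m creep '0 0 -0.02 0 0 0 0;0 0 -0.02 0 0 0 0;0 0 -0.005 0 0 0 0;0 0 -0.003 0 0 0 0;0 0 0 0 0 0 0'
python3 -m creep '0 0 -0.003 0 0 0 0;0 0 -0.002 0 0 0 0;0 0 -0.002 0 0 0 0;0 0 0 0 0 0 0;0 0 0 0 0 0 0'
```

```text
time: 2.35
tool_pos: [496.9, 11.1, 135.2]
tcp_rot: [-3.142, 0.001, -3.136]
contact_force: [-0.3, -1.0, 0.5]
grip_width: 0.7
finger_force: 0.0
time: 2.77
tool_pos: [496.9, 10.9, 127.7]
tcp_rot: [-3.141, 0.002, -3.136]
contact_force: [1.2, -0.1, 3.4]
grip_width: 0.7
finger_force: 1.2
```

```bash
python3 -m creep '0 0 -0.001 0 0 0 0;0 0 -0.001 0 0 0 0;0 0 0 0 0 0 0;0 0 0 0 0 0 0'
python3 -m creep '0 0 0.02 0 0 0 0;0 0 0.04 0 0 0 0;0 0 0.04 0 0 0 0;0 0 0.04 0 0 0 0;0 0 0.04 0 0 0 0;0 0 0.02 0 0 0 0;0 0 0 0 0 0 0;0 0 0 0 0 0 0'
for i in 1 2 3; do python3 -m creep '0 0 0 0 0 0 0;0 0 0 0 0 0 0;0 0 0 0 0 0 0;0 0 0 0 0 0 0;0 0 0 0 0 0 0;0 0 0 0 0 0 0;0 0 0 0 0 0 0;0 0 0 0 0 0 0' | grep -E "time|tool"; done
python3 - <<'E'
from h import *
im=viewer.capture('scene'); a=im[150:330,200:420,::-1]
o=readout.get_obs(); w=viewer.capture('wrist')[:,:,::-1]; cv2.imwrite('pics/w1.png',w); print(o['tool_pos'],viewer.camera_info('wrist'))
cv2.imwrite('pics/s1.png',np.vstack([cv2.resize(im[100:330,200:420,::-1],(440,460))]))
t=viewer.capture('top')[:,:,::-1];cv2.imwrite('pics/t1.png',t)
c=np.hstack([cv2.resize(im[150:300,220:420,::-1],(400,300)),cv2.resize(t[180:310,240:400],(369,300))])
cv2.imwrite('pics/c2.png',c)
E
```

```text
time: 3.1
tool_pos: [496.8, 11.0, 125.5]
tcp_rot: [-3.142, 0.001, -3.136]
contact_force: [3.1, 0.1, 4.8]
grip_width: 0.4
finger_force: 2.0
time: 3.77
tool_pos: [495.9, 11.1, 325.4]
tcp_rot: [3.142, -0.0, -3.136]
contact_force: [0.2, -0.5, -0.8]
grip_width: 0.6
finger_force: 0.0
time: 4.43
tool_pos: [496.3, 11.0, 325.2]
time: 5.1
tool_pos: [496.3, 11.0, 325.2]
time: 5.77
tool_pos: [496.3, 11.0, 325.3]
[496.3198015   11.03045132 325.23914218] {'fx': 361.2561471875813, 'fy': 361.2561471875813, 'cx': 325.5440753608682, 'cy': 240.87868754632473, 'D': array([-0.00405265,  0.        ,  0.        ,  0.        ,  0.        ]), 'origin': array([412.35132857,  10.26419337, 418.39397568]), 'rotation': array([-3.15228319e-01, -8.81534413e-05,  1.57539838e+00])}
```

View pics/c2.png

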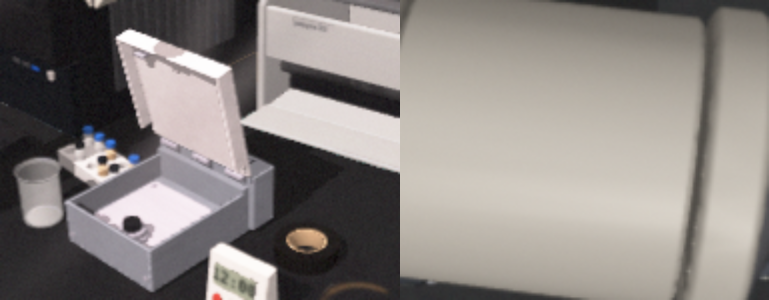

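View pics/w1.png

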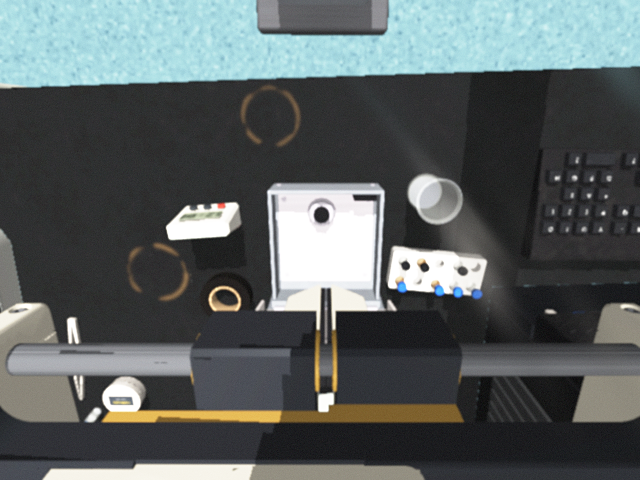

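The cover is open. In the wrist view the plunger is the black disc near (321,214), with the latch unit at (365,197).

Run:
```python
from h import *
ci=viewer.camera_info('wrist'); im=cv2.imread('pics/w1.png')
m=(im.max(2)<70).astype(np.uint8); m[:200]=0;m[230:]=0;m[:,:300]=0;m[:,345:]=0
n,l,s,c=cv2.connectedComponentsWithStats(m); k=1+s[1:,4].argmax(); print(s[k],c[k])
print(onz(ci,[c[k]],45), onz(ci,[[268,184],[382,184]],51))
im=cv2.imread('pics/scene0.png') 
im=cv2.imread('pics/s1.png');
```

```text
[315 208  13  14 158] [321.  214.5]
[[504.67335528   5.89664619  45.        ]] [[471.54426816 -47.99080102  51.        ]
 [471.01219798  68.02052672  51.        ]]
```

```bash
python3 -m creep '0.0095 -0.005 -0.02 0 0 0 0;0 0 -0.04 0 0 0 0;0 0 -0.04 0 0 0 0;0 0 -0.04 0 0 0 0;0 0 -0.04 0 0 0 0;0 0 -0.02 0 0 0 0;0 0 -0.005 0 0 0 0;0 0 0 0 0 0 0'
python3 -m creep '0 0 -0.005 0 0 0 0;0 0 -0.004 0 0 0 0;0 0 0 0 0 0 0;0 0 0 0 0 0 0'
python3 -m creep '0 0 -0.004 0 0 0 0;0 0 -0.004 0 0 0 0;0 0 0 0 0 0 0;0 0 0 0 0 0 0'
```

```text
time: 6.58
tool_pos: [505.3, 6.1, 119.1]
tcp_rot: [3.141, -0.003, -3.136]
contact_force: [-1.3, -0.3, 0.6]
grip_width: 0.2
finger_force: 0.0
time: 6.92
tool_pos: [506.3, 6.0, 112.2]
tcp_rot: [-3.141, 0.002, -3.136]
contact_force: [0.2, 0.2, 0.5]
grip_width: 0.4
finger_force: 0.0
time: 7.25
tool_pos: [505.7, 6.0, 103.1]
tcp_rot: [3.141, -0.0, -3.136]
contact_force: [-0.3, -0.3, -0.2]
grip_width: 0.6
finger_force: 0.1
```

```bash
python3 -m creep '0 0 -0.001 0 0 0 0;0 0 -0.001 0 0 0 0;0 0 0 0 0 0 0;0 0 0 0 0 0 0'
python3 -m creep '0 0 -0.001 0 0 0 0;0 0 -0.001 0 0 0 0;0 0 0 0 0 0 0'
```

```text
time: 7.58
tool_pos: [505.7, 6.0, 102.6]
tcp_rot: [-3.142, 0.0, -3.136]
contact_force: [-4.9, 0.1, 15.7]
grip_width: 0.1
finger_force: 7.6
time: 7.83
tool_pos: [505.8, 6.1, 102.3]
tcp_rot: [-3.141, 0.001, -3.136]
contact_force: [-10.0, -0.3, 33.1]
grip_width: 0.7
finger_force: 16.4
```

```bash
python3 -m creep '0 0 0.02 0 0 0 0;0 0 0.04 0 0 0 0;0 0 0.04 0 0 0 0;0 0 0.04 0 0 0 0;0 0 0.04 0 0 0 0;0 0 0.04 0 0 0 0;0 0 0.004 0 0 0 0;0 0 0 0 0 0 0'
python3 - <<'E'
from h import *
print(readout.get_obs()['tool_pos'])
w=viewer.capture('wrist')[:,:,::-1]; s=viewer.capture('scene')[:,:,::-1]
cv2.imwrite('pics/c3.png',np.hstack([cv2.resize(w[170:320,250:400],(400,400)),cv2.resize(s[150:300,220:370],(400,400))]))
t=np.append(1.35-np.arange(19)*.075,[-.06,-.085]); P=np.c_[50-118*np.cos(t)+2.5*np.sin(t),66+118*np.sin(t)+2.5*np.cos(t)]
print('start tcp',P[0]+[555.7+9.5,65.5]); print(np.c_[t[1:],np.diff(P,axis=0)].round(3),(P[-1]+[555.7+9.5,65.5]))
E
```

```text
time: 8.5
tool_pos: [506.5, 6.0, 325.9]
tcp_rot: [-3.141, 0.006, -3.136]
contact_force: [0.4, 0.5, -0.2]
grip_width: 0.4
finger_force: 0.0
[506.51081322   5.97235384 325.86707184]
start tcp [591.79651932 247.18287294]
[[ 1.275 -8.602 -2.079]
 [ 1.2   -8.422 -2.718]
 [ 1.125 -8.195 -3.341]
 [ 1.05  -7.922 -3.946]
 [ 0.975 -7.604 -4.528]
 [ 0.9   -7.243 -5.085]
 [ 0.825 -6.842 -5.614]
 [ 0.75  -6.402 -6.11 ]
 [ 0.675 -5.926 -6.573]
 [ 0.6   -5.417 -6.998]
 [ 0.525 -4.877 -7.385]
 [ 0.45  -4.31  -7.729]
 [ 0.375 -3.719 -8.031]
 [ 0.3   -3.107 -8.287]
 [ 0.225 -2.477 -8.496]
 [ 0.15  -1.833 -8.658]
 [ 0.075 -1.18  -8.771]
 [ 0.    -0.519 -8.835]
 [-0.06   0.062 -7.08 ]
 [-0.085  0.151 -2.947]] [497.4137742  123.97304762]
```

View pics/c3.png

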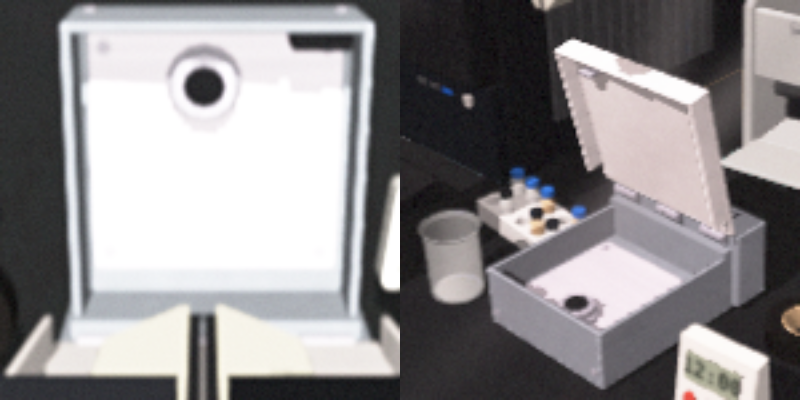

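The plunger at crop (204,86), and at (577,302) in the scene crop, now sits almost flush with its collar. Next I'm going over the cover to its outer face.

```bash
python3 -m creep '0.025 0.002 0 0 0 0 0;0.025 0.003 0 0 0 0 0;0.025 0 0 0 0 0 0;0.025 0 0 0 0 0 0;0 0 -0.02 0 0 0 0;0 0 -0.03 0 0 0 0;0 0 -0.028 0 0 0 0;0 0 0 0 0 0 0'
python3 -m creep '-0.01 0 0 0 0 0 0;-0.0045 0 0 0 0 0 0;-0.0086 0 -0.002 0 0 0 0;-0.0084 0 -0.0027 0 0 0 0;-0.0082 0 -0.0033 0 0 0 0;-0.0079 0 -0.0039 0 0 0 0;-0.0076 0 -0.0045 0 0 0 0;-0.0072 0 -0.0051 0 0 0 0'
```

```text
time: 9.27
tool_pos: [602.4, 11.4, 236.7]
tcp_rot: [3.14, -0.016, -3.136]
contact_force: [-1.3, -0.9, -0.9]
grip_width: 0.4
finger_force: 0.0
time: 9.93
tool_pos: [543.9, 10.9, 224.9]
tcp_rot: [-3.141, 0.003, -3.136]
contact_force: [2.9, 0.5, 0.9]
grip_width: 0.2
finger_force: 1.2
```

```bash
python3 -m creep '-0.0068 0 -0.0056 0 0 0 0;-0.0064 0 -0.0061 0 0 0 0;-0.0059 0 -0.0066 0 0 0 0;-0.0054 0 -0.007 0 0 0 0;-0.0049 0 -0.0074 0 0 0 0;-0.0043 0 -0.0077 0 0 0 0;-0.0037 0 -0.008 0 0 0 0;0 0 0 0 0 0 0'
```

```text
time: 10.6
tool_pos: [504.3, 11.2, 173.5]
tcp_rot: [3.141, -0.004, -3.136]
contact_force: [1.0, -0.0, 1.7]
grip_width: 0.4
finger_force: 0.6
```

```bash
python3 -m creep '-0.0031 0 -0.0083 0 0 0 0;-0.0025 0 -0.0085 0 0 0 0;-0.0018 0 -0.0087 0 0 0 0;-0.0012 0 -0.0088 0 0 0 0;0 0 0 0 0 0 0'
```

```text
time: 11.02
tool_pos: [496.3, 11.2, 139.0]
tcp_rot: [3.141, -0.003, -3.136]
contact_force: [0.2, 0.1, 1.1]
grip_width: 0.5
finger_force: 0.7
```

```bash
python3 -m creep '0 0 -0.006 0 0 0 0;0 0 -0.004 0 0 0 0;0 0 -0.002 0 0 0 0;0 0 0 0 0 0 0;0 0 0 0 0 0 0'
python3 -m creep '0 0 -0.001 0 0 0 0;0 0 -0.001 0 0 0 0;0 0 0 0 0 0 0;0 0 0 0 0 0 0'
```

```text
time: 11.43
tool_pos: [497.1, 11.1, 128.8]
tcp_rot: [3.141, -0.001, -3.136]
contact_force: [-1.3, 0.5, 2.7]
grip_width: 0.3
finger_force: 1.0
time: 11.77
tool_pos: [497.3, 11.1, 127.8]
tcp_rot: [3.142, 0.0, -3.136]
contact_force: [-3.9, 0.0, 8.4]
grip_width: 0.6
finger_force: 4.5
```

```bash
python3 -m creep '0 0 -0.001 0 0 0 0;0 0 -0.0005 0 0 0 0;0 0 0 0 0 0 0;0 0 0 0 0 0 0'
```

```text
time: 12.1
tool_pos: [497.3, 11.1, 127.3]
tcp_rot: [-3.141, 0.001, -3.136]
contact_force: [-7.6, -0.4, 17.9]
grip_width: 0.1
finger_force: 9.7
```

Firm stop reached, so I'll release slowly and then lift away.

```bash
python3 -m creep '0 0 0.003 0 0 0 0;0 0 0.004 0 0 0 0;0 0 0.006 0 0 0 0;0 0 0.02 0 0 0 0;0 0 0.04 0 0 0 0;0 0 0.04 0 0 0 0;0 0 0.04 0 0 0 0;0 0 0.04 0 0 0 0'
for i in 1 2 3; do python3 -m creep '0 0 0 0 0 0 0;0 0 0 0 0 0 0;0 0 0 0 0 0 0;0 0 0 0 0 0 0;0 0 0 0 0 0 0;0 0 0 0 0 0 0;0 0 0 0 0 0 0;0 0 0 0 0 0 0' | grep -E "time|tool"; done
python3 - <<'E'
from h import *
s=viewer.capture('scene')[:,:,::-1]; w=viewer.capture('wrist')[:,:,::-1]
cv2.imwrite('pics/c4.png',np.hstack([cv2.resize(s[150:330,210:430],(440,360)),cv2.resize(w,(360,360))]))
E
```

```text
time: 12.77
tool_pos: [497.1, 11.1, 320.8]
tcp_rot: [3.142, 0.0, -3.136]
contact_force: [1.8, 0.5, 0.5]
grip_width: 0.4
finger_force: 0.0
time: 13.43
tool_pos: [497.4, 11.0, 318.0]
time: 14.1
tool_pos: [497.4, 11.0, 318.6]
time: 14.77
tool_pos: [497.4, 11.0, 318.5]
```

View pics/c4.png

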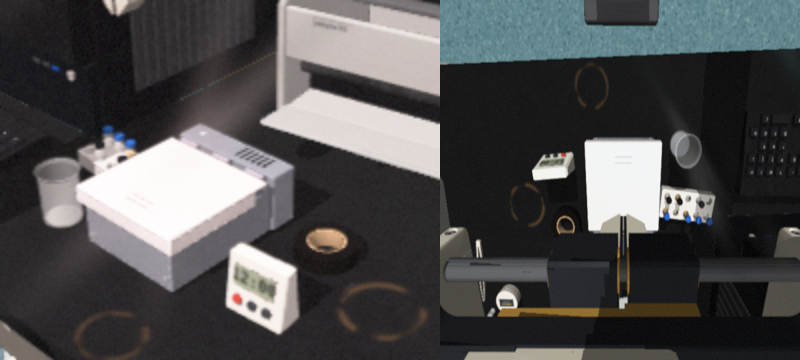

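The cover is latched shut and level (scene crop about (180,190)) 2 s after I let go. The beaker, vial block, timer and tape roll look undisturbed.

```bash
python3 -c "
from plant import order
print(order.close_job())"
```

```text
the job is handed in; nothing more can be done
None
```

I popped the cover open, pushed the breaker plunger fully in, pressed the cover shut until it latched, and handed the job in at about 15 s; the last pictures show the cover level and the four bystanders in place, but the hand-in gave no verdict.

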